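# Open the ratchet stop of the mineral stand

### The arm

A 6-joint arm with a two-finger parallel gripper is mounted at the origin on the work surface. World frame = base frame: x ahead of the robot, y to its left, z up, the work surface at z = 0. Lengths are in m, angles in rad, forces in N, time in s.
With the tool pointing down it reaches from about 0.325 to 0.775 m from the base axis. Payload 5.5 kg.
Tool frame: the origin (TCP) lies midway between the tips of the shut fingers; the grasp point (between the pads) lies 19 mm behind it (env.hold_point_z is the distance from the TCP to the grasp point, in m); z points along the fingers, y is the line along which they close (so a half turn about z gives the same grasp; the last joint's range is limited). The gripper opens to 85 mm and grips with 20 to 120 N. Pads are 22 mm wide; open, the fingers measure 114 mm over their backs; the gripper's body (76 mm by 85 mm) begins 54 mm behind the grasp point. The pads swing forward as they close: fully open they stand 13 mm farther back than shut.
Start: joints at [-1.393, 0.091, 1.231, -0, 1.82, -0.057], TCP at [0.14, -0.584, 0.231] pointing down, gripper open.
Joint ranges: [-2.87, 2.87], [-0.86, 2.18], [0.17, 2.46], [-1.51, 4.65], [0.06, 2.69], [-2.65, 2.65]. Speed limits (rad/s): [2.57, 2.57, 3.01, 3.14, 3.14, 3.14].

### API

Orientations are given as a rotation vector (axis times angle).
In Python, from cell import env gives the robot as it stands. The module is installed in compiled form; this text tells all that it offers.
- The arm moves only by the tool servo_tool, never from a script. Its argument "deltas" is a list of rows, each an object with "fingers": the finger opening in mm, from 0 to 85.4; "offset": the shift along the tool's x, y, z in mm, a list of three; "roll": the turn about the tool's z in degrees. A call has 1 to 10 rows; each row is the pose to reach, as a shift and turn from the pose commanded when the call began, along the tool's axes at that moment; what a row does not reach only later rows make up. A row lasts 1/10 s, in which the tool goes at most 50 mm and 8.59 degrees, less where a joint would pass 70% of its speed; a pose out of reach is approached as far as the arm can. A call with a gripper value outside its range is refused whole. The fingers move at their own pace and stop on an object; the grip force is fixed at half the most. Time passes only in rows, so rows that repeat a pose let the fingers close. It gives the time, the measured TCP pose, the force, the opening and the grip force at its end, in the units of the state.
- env.read_state(): the state, without advancing time (a new reading comes with each control period).
- env.snapshot(name): name is "side" or "top" or "wrist"; returns the picture (420x560x3 uint8, red, green, blue); there is no depth.
- env.camera_model(name): a dict with "K" (3x3 intrinsics, pixels), "world_from_camera" (4x4, takes a point from camera to world coordinates). Camera axes: x right, y up, looking along -z (the intrinsics and any distortion apply to the point x, -y, -z); pixel columns grow to the right and rows downward; lengths in m; the calibration is good to about 2 mm. A picture is of the moment at which its call begins: read the wrist's pose just before it. camera_model takes no time and is no camera call; for the wrist camera it gives the pose at the moment of the call.
- env.close_job(): hands the job in; it is judged then, once.
The state is a dict: "clock": time; "q": joint angles; "joint_vel": joint speeds; "joint_torque": joint torques, N m; "eef_pos": TCP position; "orientation": TCP orientation; "contact_force": force on the tool from outside, world axes, zero at the start; "torque": the same for the moment, N m; "width": finger opening in m; "finger_force": force on a finger pad.
Only numpy, scipy, OpenCV 4.12 (cv2) and the standard library are available. Lean on these libraries where they do the work, as an engineer would, in place of code of your own. Each camera call takes 0.05 s, during which the arm holds its last target. There are 200 camera calls.

### The job

Make room for another slice on the mineral display stand: with the fingertips press down the yellow release pad on the black sliding stop and, keeping it pressed, push the stop back along its bar, away from the blue agate slice, as far as it goes. Then let go and move clear. Pick nothing up, and leave the blue agate slice and the other specimens standing where they are.

Things in the scene. Friction and masses are not known exactly. Their poses are not given: they have to be found in the camera images.
- stand: Fixed stand: white base board 300 x 100 x 16 mm under an aluminium toothed bar (16 mm wide, top 58 mm above the table); wooden fixed end (126 mm tall) and saddle (62 mm high, the blue agate stands on it) at its -x end. Origin on the table, under the bar's centre line. Its x axis runs level along the bar, the way the stop opens, away from the fixed end; z up. May be turned any way.
- stop (a joint): Position in m of the black sliding stop on the bar: 0 nearest the fixed end, 0.090 fully back at the far end; grows as it is pushed along the stand's +x. Its ratchet blocks it in that direction (after up to 6 mm of play) unless the release pad is held down; then it slides with about 3 N of friction. The other way it clicks along freely.
- release (a joint): Depth in m of the yellow release pad: 0 up, 0.010 fully down. Sprung: 2 N to start, 6 N fully down; it rises again when let go. The ratchet is free when the pad is more than about 0.005 down. Untouched it may rest up to 0.005 down, on a tooth.
- pad (a point): Centre of the top face of the yellow release pad, 50 mm along the bar x 44 mm across, 84 mm above the table at depth 0 (the point sinks with the pad); axes as the stand's. The pad lies in a pocket of the black stop 58 mm long along the bar, between a face plate (stand's -x side, 80 mm wide, top 125 mm above the table) and the lip (+x side); open above and at both sides.
- lip (a point): Middle of the top edge of the lip's push face: an upright black plate at the +x end of the stop, 56 mm wide across the bar, 10 mm thick, top 113 mm above the table. The point is on the face towards the pad (looking to the stand's -x), 28 mm from the pad's centre along the bar. Pushing this face to the stand's +x moves the stop back.
- blue_agate_center (a point): Centre (half-way up) of the blue agate slice that stands on the saddle between the fixed end and the stop: 45 mm thick along the bar, 86 mm wide, 75 mm tall, top 137 mm above the table, loose. Leave alone.
- pink_agate_center (a point): Centre (half-way up) of a loose pink agate slice standing on the table beside the stand: 45 x 86 mm, 75 mm tall. Leave alone.
- selenite_center (a point): Centre (half-way up) of a loose white selenite point standing on the table beside the stand: 38 mm across, 100 mm tall. Leave alone.
- pyrite_center (a point): Point 25 mm up in a loose brassy pyrite lump on the table beside the stand: about 55 mm across and 55 mm tall. Leave alone.

How it is judged:
On the way, in this order (a step that is already met when the one before it is completed fails the run):
1. the release pad is pressed down while the stop is still near the agate (value of joint release above 0.0058 m and value of joint stop below 0.045 m), for 0.1 s.
2. the stop is pushed back to the far end of its bar (value of joint stop above 0.084 m), for 0.1 s.
At the end, for the whole second after the job is handed in: The stop is back within 6 mm of the far end of its travel, the release pad has been let go and has sprung up, and the four specimens are within 15 mm of where they started (value of joint stop above 0.084 m and value of joint release below 0.0055 m and distance of each of blue_agate_center, pink_agate_center, selenite_center, pyrite_center from where it was at the start of the episode below 0.015 m); the robot touches nothing.
It fails at once if the blue agate slice is lifted, carried or pushed more than 15 mm (distance of blue_agate_center from where it was at the start of the episode above 0.015 m).
It fails at once if the pink agate slice is lifted, carried or pushed more than 15 mm (distance of pink_agate_center from where it was at the start of the episode above 0.015 m).
It fails at once if the selenite point is lifted, carried or pushed more than 15 mm (distance of selenite_center from where it was at the start of the episode above 0.015 m).
It fails at once if the pyrite lump is lifted, carried or pushed more than 15 mm (distance of pyrite_center from where it was at the start of the episode above 0.015 m).
It also fails if it takes over 38 s, if anything falls off the work surface, if the arm or the gripper's body presses on something with over 40 N, if the wrist force passes 120 N, or if a joint passes its speed limit or range.

## Working session

There is one attempt and no reset: what is moved stays moved. The work goes in short steps, Python scripts to look and compute and a tool call to move; the robot and the scene stay as the last step left them, time stands still between calls to the robot, and variables do not carry over. Pictures are saved under pics/ and viewed, at most 10 in all, crops included, and the job is handed in when it is done.

Besides the shell and the picture viewer there is one more tool, called after "Call:" as name(argument=value, ...), one argument or row to a line, values as JSON. servo_tool: Moves the arm, as the interface text tells. Its arguments: {"type":"object","properties":{"deltas":{"type":"array","items":{"type":"object","properties":{"fingers":{"type":"number"},"offset":{"type":"array","items":{"type":"number"}},"roll":{"type":"number"}}}}},"required":["deltas"]}

```bash
mkdir -p pics; python3 - <<'E'
from cell import env
import cv2,numpy as np
s=env.read_state();print(s)
for n in("top","side"):
    cv2.imwrite(f"pics/{n}0.png",env.snapshot(n)[:,:,::-1])
    c=env.camera_model(n);print(n,{k:np.round(v,3).tolist() if not isinstance(v,str) else v for k,v in c.items()})
E
```

```text
{'clock': 0.0, 'q': array([-1.39268958e+00,  9.18549424e-02,  1.23189887e+00, -6.21420038e-06,
        1.81979071e+00, -5.66812119e-02]), 'joint_vel': array([-0.00048694, -0.00047574, -0.00028396, -0.00063071, -0.00021782,
       -0.00065838]), 'joint_torque': array([-1.42466346e-03, -4.58729410e+01, -4.18031788e+01, -3.34515344e-04,
        1.15669941e-02, -2.25302955e-06]), 'eef_pos': array([ 0.13953891, -0.58325656,  0.23014588]), 'orientation': array([-3.11803560e+00, -3.67727019e-01,  1.95353707e-04]), 'contact_force': array([ 0.4945422 ,  0.02328747, -0.36212568]), 'torque': array([-0.00903042, -0.03355888, -0.02256956]), 'finger_force': 0.0, 'width': 0.08539857169079823}
top {'K': [[430.421, 0.0, 281.841], [0.0, 430.421, 215.033], [0.0, 0.0, 1.0]], 'world_from_camera': [[-0.03, 0.994, -0.103, 0.472], [-0.999, -0.028, 0.019, 0.097], [0.016, 0.103, 0.995, 0.747], [0.0, 0.0, 0.0, 1.0]]}
side {'K': [[520.965, 0.0, 276.222], [0.0, 520.965, 207.964], [0.0, 0.0, 1.0]], 'world_from_camera': [[-0.955, 0.234, -0.184, 0.403], [-0.297, -0.714, 0.634, 0.641], [0.017, 0.66, 0.751, 0.759], [0.0, 0.0, 0.0, 1.0]]}
```

View pics/top0.png

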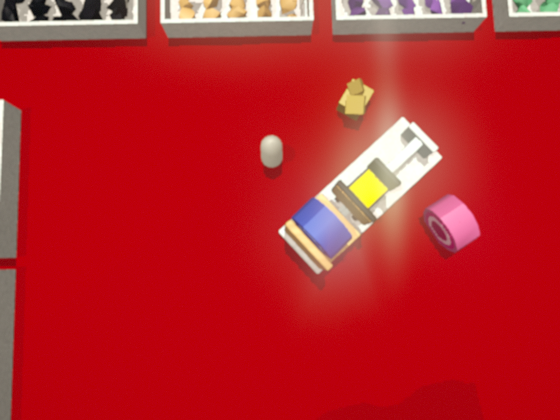

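View pics/side0.png

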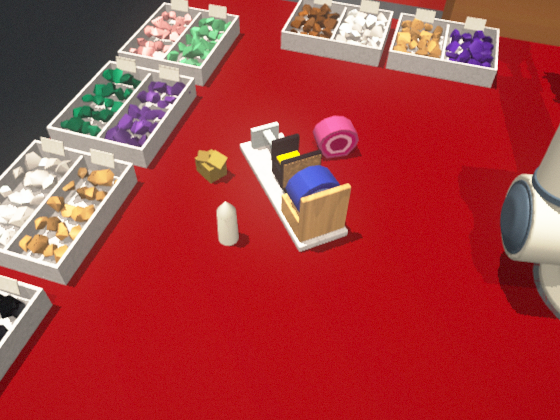

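The top view shows the stand running from its fixed end at about (310,250) to its far end at about (422,137). The yellow pad is at (369,188), the pink slice at (452,222), the pyrite at (355,98) and the selenite at (271,152). I'll enlarge the stop.

```bash
python3 - <<'E'
import cv2
a=cv2.imread("pics/top0.png")[105:285,270:450]
cv2.imwrite("pics/topc.png",cv2.resize(a,(594,594),interpolation=cv2.INTER_CUBIC))
E
cat > h.py <<'E'
import numpy as np
from cell import env
def ray(n,uv,z,c=None):
    c=c or env.camera_model(n);K=np.array(c["K"]);T=np.array(c["world_from_camera"])
    d=np.linalg.inv(K)@[*uv,1];d=T[:3,:3]@(d*[1,-1,-1]);o=T[:3,3]
    return o+d*(z-o[2])/d[2]
def proj(n,p):
    c=env.camera_model(n);T=np.linalg.inv(c["world_from_camera"]);q=T[:3,:3]@p+T[:3,3]
    u=np.array(c["K"])@(q*[1,-1,-1]);return u[:2]/u[2]
E
```

```text
(no output)
```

View pics/topc.png

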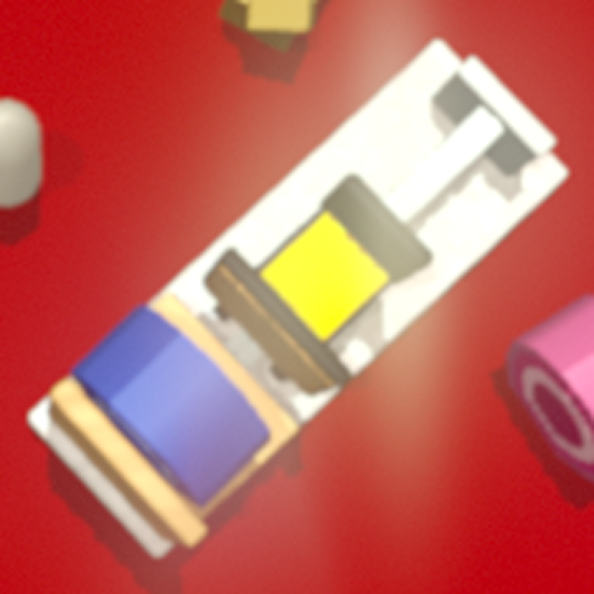

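```bash
python3 - <<'E'
from h import *
f=lambda p,z:ray("top",(p[0]/3.3+270,p[1]/3.3+105),z)
B=[f(p,.016) for p in[(437,40),(568,172),(162,557),(30,415)]]
P=[f(p,.082) for p in[(326,211),(388,275),(324,341),(261,272)]]
for n,L in(("base",B),("pad",P)):
    L=np.array(L);c=L.mean(0);d=L[0]+L[1]-L[2]-L[3]
    print(n,L.round(3).tolist(),c.round(4),"yaw",np.degrees(np.arctan2(d[1],d[0])),"len",np.linalg.norm(d)/2,"wid",np.linalg.norm(L[0]-L[1]),np.linalg.norm(L[2]-L[3]))
s=env.read_state()
from scipy.spatial.transform import Rotation as R
M=R.from_rotvec(s["orientation"]).as_matrix();print(M.round(3))
print("pink",f((560,390),.0375),"pyr",ray("top",(355,98),.03),"sel",ray("top",(271,155),.05))
b=np.array(B).mean(0);d=np.array(B)[:2].sum(0)-np.array(B)[2:].sum(0);d/=np.linalg.norm(d)
print("pad rel",(np.array(P).mean(0)-b)@d, "lat",(np.array(P).mean(0)-b)@[-d[1],d[0],0])
E
```

```text
base [[0.715, -0.134, 0.016], [0.641, -0.2, 0.016], [0.446, 0.023, 0.016], [0.521, 0.088, 0.016]] [ 0.5806 -0.0557  0.016 ] yaw -48.84980618441462 len 0.29544359804863096 wid 0.09823865441745187 0.09916784502233553
pad [[0.61, -0.055, 0.082], [0.578, -0.083, 0.082], [0.547, -0.051, 0.082], [0.581, -0.023, 0.082]] [ 0.5792 -0.0531  0.082 ] yaw -47.412416997222145 len 0.04388414416683157 wid 0.042326229093285934 0.04414936619166377
[[ 0.973  0.233 -0.   ]
 [ 0.233 -0.973  0.002]
 [ 0.    -0.002 -1.   ]]
pink [ 0.52431994 -0.17917401  0.0375    ] pyr [ 0.74587909 -0.04946489  0.03      ] sel [0.64415008 0.09835612 0.05      ]
pad rel -0.0029142056875554605 lat 0.0006413446245846715
```

Call:
servo_tool(
  deltas=[
    {"fingers":0,"offset":[28,-21,0],"roll":-8},
    {"fingers":0,"offset":[56,-42,0],"roll":-16},
    {"fingers":0,"offset":[84,-63,0],"roll":-24},
    {"fingers":0,"offset":[112,-84,0],"roll":-32},
    {"fingers":0,"offset":[140,-105,0],"roll":-40},
    {"fingers":0,"offset":[168,-126,0],"roll":-48},
    {"fingers":0,"offset":[196,-147,0],"roll":-56},
    {"fingers":0,"offset":[224,-168,0],"roll":-64},
    {"fingers":0,"offset":[252,-189,0],"roll":-72},
    {"fingers":0,"offset":[280,-210,0],"roll":-80},
  ],
)

```text
clock: 1.1
eef_pos: [0.3636, -0.3128, 0.2308]
orientation: [-2.147, -2.293, -0.0]
contact_force: [1.0, -0.3, 0.9]
width: 0.0001
finger_force: 0.0
```

```bash
cat >> h.py <<'E'
from scipy.spatial.transform import Rotation as R
def go(target,yaw):
    s=env.read_state();M=R.from_rotvec(s["orientation"]).as_matrix()
    y=np.degrees(np.arctan2(M[1,0],M[0,0]))
    print("t",s["clock"],"pos",s["eef_pos"].round(4),"yaw",y.round(2),"off mm",((np.array(target)-s["eef_pos"])@M*1000).round(1),"roll",round((y-yaw+180)%360-180,2),"F",s["contact_force"].round(2),"w",s["width"])
E
python3 -c "
from h import *
go([.5775,-.050,.20],131.25)"
```

```text
t 1.1 pos [ 0.3636 -0.3128  0.2308] yaw 93.78 off mm [248.1 230.7  30.9] roll -37.47 F [ 1.   -0.32  0.94] w 5.746646374271306e-05
```

Call:
servo_tool(
  deltas=[
    {"fingers":0,"offset":[28,26,3],"roll":-4},
    {"fingers":0,"offset":[56,52,7],"roll":-8},
    {"fingers":0,"offset":[84,78,10],"roll":-12},
    {"fingers":0,"offset":[112,104,14],"roll":-17},
    {"fingers":0,"offset":[140,130,17],"roll":-21},
    {"fingers":0,"offset":[168,156,21],"roll":-25},
    {"fingers":0,"offset":[196,182,24],"roll":-29},
    {"fingers":0,"offset":[224,208,28],"roll":-34},
    {"fingers":0,"offset":[248,231,31],"roll":-37.5},
    {"fingers":0,"offset":[248,231,31],"roll":-37.5},
  ],
)

```text
clock: 2.1
eef_pos: [0.5798, -0.0494, 0.1981]
orientation: [-1.295, -2.859, -0.001]
contact_force: [-0.3, -0.1, -0.0]
width: -0.0001
finger_force: 0.0
```

```bash
python3 - <<'E'
from h import *
import cv2
go([.5775,-.050,.20],131.25)
c=env.camera_model("wrist");w=env.snapshot("wrist");s=env.snapshot("side")
s=cv2.resize(s[90:270,200:380],(420,420),interpolation=cv2.INTER_CUBIC)
cv2.imwrite("pics/w1.png",cv2.cvtColor(w,4));cv2.imwrite("pics/s1.png",cv2.cvtColor(s,4))
np.savez("w1.npz",**{k:c[k] for k in("K","world_from_camera")})
print(np.array(c["world_from_camera"]).round(3),proj("side",np.array([.5775,-.05,.084])))
E
```

```text
t 2.1 pos [ 0.5798 -0.0494  0.1981] yaw 131.28 off mm [ 1.  -2.1 -1.9] roll 0.03 F [-0.28 -0.08 -0.  ] w -0.00011404841985858107
[[ 0.751 -0.634 -0.185  0.532]
 [ 0.661  0.72   0.214  0.006]
 [-0.002 -0.283  0.959  0.342]
 [ 0.     0.     0.     1.   ]] [291.14554885 160.60480508]
```

View pics/w1.png

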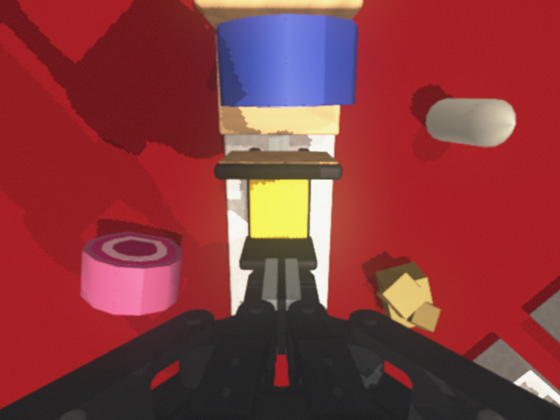

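View pics/s1.png

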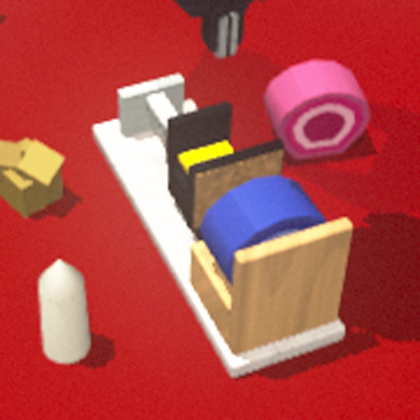

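The wrist view shows the pad at columns 249–308, with its +x edge at row 238. The lip's push face is below that (columns 241–316, rows 238–268), and the bar runs vertically in the picture. In the side view everything is standing and the fingers are above and behind the stop.

```bash
python3 - <<'E'
from h import *
c=dict(np.load("w1.npz"))
g=lambda u,v,z:ray("w",(u,v),z,c)
a,b=g(249,238,.082),g(308,238,.082);print("pad+x edge",a.round(4),b.round(4),np.linalg.norm(a-b))
for v in(262,268):
  a2,b2=g(241,v,.113),g(316,v,.113);print("lip",v,a2.round(4),b2.round(4),np.linalg.norm(a2-b2))
l,r=g(229,230,.016),g(331,230,.016);print("board",l.round(4),r.round(4),np.linalg.norm(l-r))
d=np.array([np.cos(np.radians(-48.75)),np.sin(np.radians(-48.75)),0])
ctr=(a+b)/2-.025*d;print("ctr",ctr.round(4)); print("lip rel ctr",((a2+b2)/2-ctr)@d)
go([*ctr[:2],.20],131.25)
print("faceplate top +x edge", (g(279,179,.125)-ctr)@d,"agate +x side",(g(287,105,.137)-ctr)@d,(g(287,105,.1)-ctr)@d)
E
```

```text
pad+x edge [ 0.5779 -0.0847  0.082 ] [ 0.6125 -0.0543  0.082 ] 0.04604230285069191
lip 262 [ 0.5798 -0.0914  0.113 ] [ 0.6192 -0.0566  0.113 ] 0.05261471416196364
lip 268 [ 0.5827 -0.0949  0.113 ] [ 0.6224 -0.06    0.113 ] 0.0528902031766162
board [ 0.5696 -0.1142  0.016 ] [ 0.644  -0.0486  0.016 ] 0.09915427917800296
ctr [ 0.5787 -0.0507  0.082 ]
lip rel ctr 0.035846593115487685
t 2.2 pos [ 0.5785 -0.0522  0.1993] yaw 131.0 off mm [ 1.1  1.2 -0.7] roll -0.25 F [0.17 0.09 0.65] w -0.00020810308413032297
faceplate top +x edge -0.030230868892020545 agate +x side -0.07411463940568365 -0.07430888968419541
```

Both cameras put the pad centre at (0.578, -0.050), and the lip and face plate offsets fit the given sizes. Descending now.

Call:
servo_tool(
  deltas=[
    {"fingers":0,"offset":[1,1,30],"roll":0},
    {"fingers":0,"offset":[1,1,60],"roll":0},
    {"fingers":0,"offset":[1,1,85],"roll":0},
    {"fingers":0,"offset":[1,1,100],"roll":0},
    {"fingers":0,"offset":[1,1,107],"roll":0},
    {"fingers":0,"offset":[1,1,107],"roll":0},
    {"fingers":0,"offset":[1,1,107],"roll":0},
  ],
)

```text
clock: 2.9
eef_pos: [0.5794, -0.0517, 0.0949]
orientation: [1.304, 2.856, 0.001]
contact_force: [0.8, 0.7, 1.8]
width: -0.0002
finger_force: 0.0
```

```bash
python3 - <<'E'
from h import *
import cv2
go([.5785,-.0505,.0755],131.25)
w=env.snapshot("wrist")
s=cv2.resize(env.snapshot("side")[90:270,200:380],(420,420),interpolation=cv2.INTER_CUBIC)
w=cv2.resize(w[100:310,140:420],(560,420))
cv2.imwrite("pics/a2.png",cv2.cvtColor(np.hstack([w[:,100:480],s]),4))
E
```

```text
t 2.9 pos [ 0.5794 -0.0517  0.0949] yaw 130.92 off mm [ 1.5  0.1 19.4] roll -0.33 F [0.82 0.73 1.79] w -0.00016463202886289662
```

View pics/a2.png

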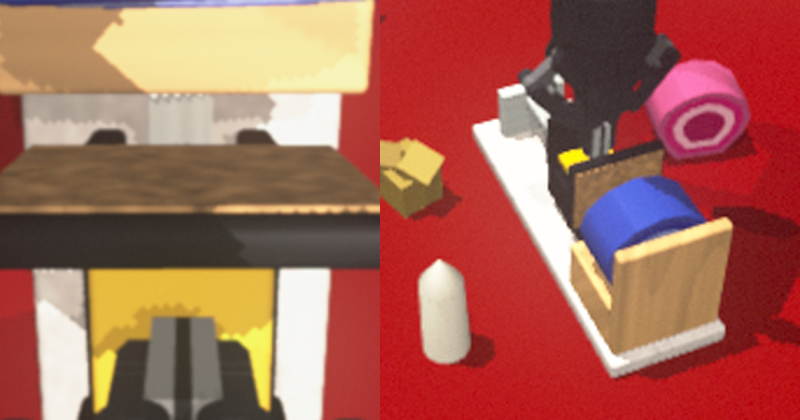

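The fingertips are centred over the pad, inside the pocket, and nothing else has moved. Pressing in small steps.

Call:
servo_tool(
  deltas=[
    {"fingers":0,"offset":[0,0,4],"roll":0},
    {"fingers":0,"offset":[0,0,8],"roll":0},
    {"fingers":0,"offset":[0,0,11],"roll":0},
    {"fingers":0,"offset":[0,0,14],"roll":0},
    {"fingers":0,"offset":[0,0,16],"roll":0},
    {"fingers":0,"offset":[0,0,16],"roll":0},
    {"fingers":0,"offset":[0,0,16],"roll":0},
  ],
)

```text
clock: 3.7
eef_pos: [0.5788, -0.0512, 0.0777]
orientation: [1.304, 2.858, 0.0]
contact_force: [-1.6, 0.2, 3.6]
width: 0.0001
finger_force: 1.9
```

Call:
servo_tool(
  deltas=[
    {"fingers":0,"offset":[0,0,1.5],"roll":0},
    {"fingers":0,"offset":[0,0,3],"roll":0},
    {"fingers":0,"offset":[0,0,3],"roll":0},
    {"fingers":0,"offset":[0,0,3],"roll":0},
  ],
)

```text
clock: 4.1
eef_pos: [0.5788, -0.0512, 0.0744]
orientation: [1.304, 2.858, 0.0]
contact_force: [-2.0, 1.6, 4.5]
width: -0.0001
finger_force: 2.5
```

Call:
servo_tool(
  deltas=[
    {"fingers":0,"offset":[-4,0,1],"roll":0},
    {"fingers":0,"offset":[-10,0,1],"roll":0},
    {"fingers":0,"offset":[-16,0,1],"roll":0},
    {"fingers":0,"offset":[-22,0,1],"roll":0},
    {"fingers":0,"offset":[-28,0,1],"roll":0},
    {"fingers":0,"offset":[-34,0,1],"roll":0},
    {"fingers":0,"offset":[-40,0,1],"roll":0},
    {"fingers":0,"offset":[-40,0,1],"roll":0},
  ],
)

```text
clock: 4.9
eef_pos: [0.6059, -0.0822, 0.074]
orientation: [1.304, 2.856, 0.0]
contact_force: [-0.8, -1.3, 5.1]
width: 0.0002
finger_force: 2.8
```

Call:
servo_tool(
  deltas=[
    {"fingers":0,"offset":[-6,0,0],"roll":0},
    {"fingers":0,"offset":[-12,0,0],"roll":0},
    {"fingers":0,"offset":[-18,0,0],"roll":0},
    {"fingers":0,"offset":[-24,0,0],"roll":0},
    {"fingers":0,"offset":[-30,0,0],"roll":0},
    {"fingers":0,"offset":[-30,0,0],"roll":0},
  ],
)

```text
clock: 5.5
eef_pos: [0.6256, -0.1048, 0.074]
orientation: [1.304, 2.856, 0.001]
contact_force: [0.4, -1.1, 5.5]
width: -0.0
finger_force: 2.8
```

```bash
python3 - <<'E'
from h import *
import cv2
go([.5785,-.0505,.074],131.25)
w=env.snapshot("wrist")
s=cv2.resize(env.snapshot("side")[90:270,200:380],(420,420),interpolation=cv2.INTER_CUBIC)
w=cv2.resize(w[100:310,140:420],(560,420))
cv2.imwrite("pics/a3.png",cv2.cvtColor(np.hstack([w[:,100:480],s]),4))
E
```

```text
t 5.5 pos [ 0.6256 -0.1048  0.074 ] yaw 130.93 off mm [71.9 -0.  -0.1] roll -0.32 F [ 0.38 -1.07  5.48] w -2.221955801831101e-05
```

View pics/a3.png

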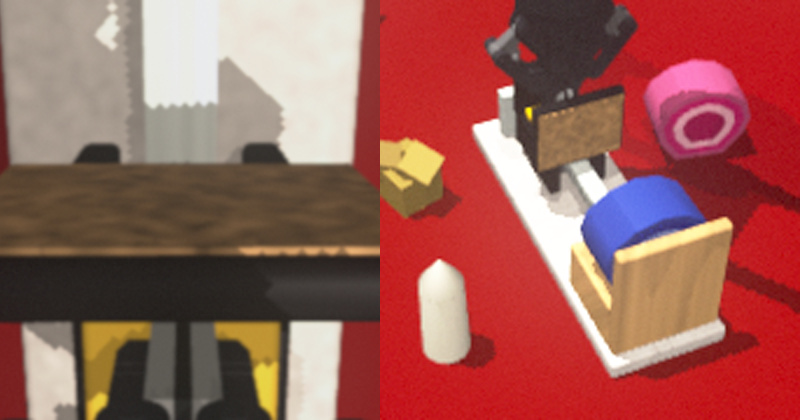

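The stop is sliding back, with the agate well clear and everything standing. Pushing on to the end.

Call:
servo_tool(
  deltas=[
    {"fingers":0,"offset":[-5,0,0],"roll":0},
    {"fingers":0,"offset":[-10,0,0],"roll":0},
    {"fingers":0,"offset":[-15,0,0],"roll":0},
    {"fingers":0,"offset":[-20,0,0],"roll":0},
    {"fingers":0,"offset":[-20,0,0],"roll":0},
  ],
)

```text
clock: 6.1
eef_pos: [0.6383, -0.119, 0.074]
orientation: [1.303, 2.858, 0.002]
contact_force: [-1.6, 2.4, 6.2]
width: 0.0001
finger_force: 3.2
```

Call:
servo_tool(
  deltas=[
    {"fingers":0,"offset":[-4,0,0],"roll":0},
    {"fingers":0,"offset":[-8,0,0],"roll":0},
    {"fingers":0,"offset":[-12,0,0],"roll":0},
    {"fingers":0,"offset":[-12,0,0],"roll":0},
  ],
)

```text
clock: 6.5
eef_pos: [0.6397, -0.1205, 0.0741]
orientation: [-1.289, -2.843, -0.009]
contact_force: [-36.4, 26.6, 22.9]
width: 0.0001
finger_force: 26.6
```

Call:
servo_tool(
  deltas=[
    {"fingers":0,"offset":[4,0,0],"roll":0},
    {"fingers":0,"offset":[8,0,0],"roll":0},
    {"fingers":0,"offset":[9,0,0],"roll":0},
    {"fingers":0,"offset":[9,0,0],"roll":0},
  ],
)

```text
clock: 6.9
eef_pos: [0.6398, -0.1205, 0.0742]
orientation: [1.303, 2.859, 0.002]
contact_force: [-4.1, 4.2, 7.2]
width: -0.0
finger_force: 3.4
```

```bash
python3 - <<'E'
from h import *
import cv2
go([.6397,-.1205,.074],131.25)
s=cv2.resize(env.snapshot("side")[90:270,200:380],(420,420),interpolation=cv2.INTER_CUBIC)
t=cv2.resize(env.snapshot("top")[105:285,270:430],(373,420),interpolation=cv2.INTER_CUBIC)
cv2.imwrite("pics/a4.png",cv2.cvtColor(np.hstack([t,s]),4))
E
```

```text
t 6.9 pos [ 0.6398 -0.1205  0.0742] yaw 131.01 off mm [ 0.  -0.1  0.2] roll -0.24 F [-4.14  4.2   7.25] w -1.8767523222104594e-05
```

View pics/a4.png

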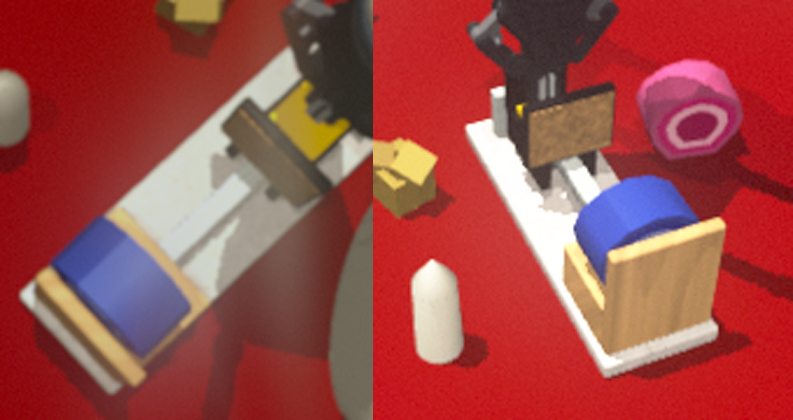

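The finger is on the lip and the stop looks to be at the end. I'll lift straight up and check from above.

Call:
servo_tool(
  deltas=[
    {"fingers":0,"offset":[0,0,-6],"roll":0},
    {"fingers":0,"offset":[0,0,-15],"roll":0},
    {"fingers":0,"offset":[0,0,-35],"roll":0},
    {"fingers":0,"offset":[0,0,-65],"roll":0},
    {"fingers":0,"offset":[0,0,-100],"roll":0},
    {"fingers":0,"offset":[0,0,-130],"roll":0},
    {"fingers":0,"offset":[0,0,-130],"roll":0},
  ],
)

```text
clock: 7.7
eef_pos: [0.6415, -0.1227, 0.2098]
orientation: [1.301, 2.849, 0.001]
contact_force: [-0.2, 0.5, 0.3]
width: -0.0
finger_force: 0.0
```

```bash
python3 - <<'E'
from h import *
import cv2
go([.6397,-.1205,.2],131.25)
c=env.camera_model("wrist");w=env.snapshot("wrist")
np.savez("w2.npz",**{k:c[k] for k in("K","world_from_camera")})
cv2.imwrite("pics/w5.png",cv2.cvtColor(w,4))
E
```

```text
t 7.7 pos [ 0.6415 -0.1227  0.2098] yaw 130.91 off mm [ 2.9 -0.   9.8] roll -0.34 F [-0.23  0.47  0.27] w -7.168676193953942e-06
```

View pics/w5.png

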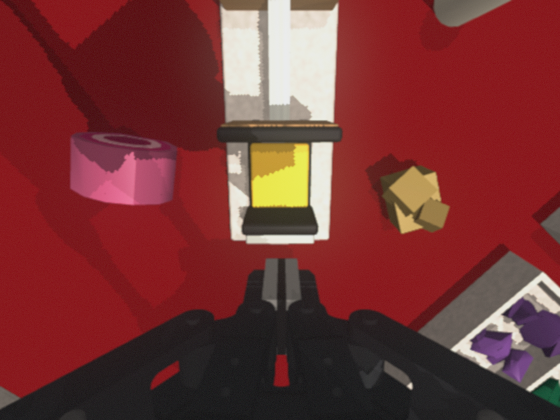

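The lip (rows 208–235) now sits against the end block (rows 235–243). The pad is visible at columns 250–310 and the specimens are standing. I'll check the numbers.

```bash
python3 - <<'E'
from h import *
d=np.array([np.cos(np.radians(-48.85)),np.sin(np.radians(-48.85)),0]);o=np.array([.5806,-.0557,0])
for n,v,e,u in(("w1.npz",238,268,279),("w2.npz",208,235,280)):
  c=dict(np.load(n));print(n,"pad edge",(ray("w",(u,v),.082,c)-o)@d,"lip top outer",(ray("w",(u,e),.113,c)-o)@d)
c=dict(np.load("w2.npz"));print("post/board end",(ray("w",(280,243),.06,c)-o)@d,(ray("w",(280,240),.016,c)-o)@d)
E
```

```text
w1.npz pad edge 0.01997221107647189 lip top outer 0.030818386522234474
w2.npz pad edge 0.09629125514736324 lip top outer 0.10740254408544013
post/board end 0.13518949814694242 0.1498242789885461
```

```bash
python3 - <<'E'
from h import *
d=np.array([np.cos(np.radians(-48.85)),np.sin(np.radians(-48.85)),0]);o=np.array([.5806,-.0557,0])
f=lambda p,z:(ray("top",(p[0]/3.3+270,p[1]/3.3+105),z)-o)@d
print("bar end at post",f((490,115),.058),f((500,120),.058), "post foot",f((433,103),.016),f((515,175),.016))
go([.6397,-.1205,.2],131.25)
E
```

```text
bar end at post 0.12069444268566494 0.12259153127027943 post foot 0.12161045984933383 0.12633126134151826
t 7.75 pos [ 0.6409 -0.1225  0.2067] yaw 130.91 off mm [2.3 0.4 6.7] roll -0.34 F [ 0.51  0.99 -0.34] w 1.9154551908695527e-05
```

The end block's face is about 13 mm beyond the lip. To be sure it was the end of travel and not the ratchet, I'll press and push once more.

Call:
servo_tool(
  deltas=[
    {"fingers":0,"offset":[5,0,30],"roll":0},
    {"fingers":0,"offset":[5,0,65],"roll":0},
    {"fingers":0,"offset":[5,0,95],"roll":0},
    {"fingers":0,"offset":[5,0,112],"roll":0},
    {"fingers":0,"offset":[5,0,120],"roll":0},
    {"fingers":0,"offset":[5,0,126],"roll":0},
    {"fingers":0,"offset":[5,0,130],"roll":0},
    {"fingers":0,"offset":[5,0,131],"roll":0},
    {"fingers":0,"offset":[5,0,131],"roll":0},
  ],
)

```text
clock: 8.65
eef_pos: [0.637, -0.1181, 0.0743]
orientation: [1.303, 2.856, 0.0]
contact_force: [-3.6, 1.2, 4.9]
width: 0.0001
finger_force: 2.5
```

Call:
servo_tool(
  deltas=[
    {"fingers":0,"offset":[-3,0,0],"roll":0},
    {"fingers":0,"offset":[-6,0,0],"roll":0},
    {"fingers":0,"offset":[-9,0,0],"roll":0},
    {"fingers":0,"offset":[-12,0,0],"roll":0},
    {"fingers":0,"offset":[-12,0,0],"roll":0},
  ],
)

```text
clock: 9.15
eef_pos: [0.6398, -0.1204, 0.0745]
orientation: [-1.292, -2.847, -0.008]
contact_force: [-30.1, 22.0, 19.2]
width: -0.0
finger_force: 22.4
```

Call:
servo_tool(
  deltas=[
    {"fingers":0,"offset":[7,0,0],"roll":0},
    {"fingers":0,"offset":[10,0,0],"roll":0},
    {"fingers":0,"offset":[10,0,2],"roll":0},
    {"fingers":0,"offset":[10,0,4],"roll":0},
    {"fingers":0,"offset":[10,0,4],"roll":0},
  ],
)

```text
clock: 9.65
eef_pos: [0.64, -0.1203, 0.0739]
orientation: [1.301, 2.85, 0.001]
contact_force: [-3.7, -0.7, 16.0]
width: -0.0
finger_force: 5.3
```

Call:
servo_tool(
  deltas=[
    {"fingers":0,"offset":[-3,0,0],"roll":0},
    {"fingers":0,"offset":[-6,0,0],"roll":0},
    {"fingers":0,"offset":[-6,0,0],"roll":0},
  ],
)

```text
clock: 9.95
eef_pos: [0.6401, -0.1204, 0.074]
orientation: [-1.299, -2.855, -0.006]
contact_force: [-23.9, 13.9, 25.9]
width: 0.0004
finger_force: 16.3
```

The pad is bottomed out (16 N) and the stop still won't move past the same place, so this is the end of its travel. Releasing the side load and lifting clear.

Call:
servo_tool(
  deltas=[
    {"fingers":0,"offset":[5,0,-3],"roll":0},
    {"fingers":0,"offset":[5,0,-10],"roll":0},
    {"fingers":0,"offset":[5,0,-30],"roll":0},
    {"fingers":0,"offset":[5,0,-60],"roll":0},
    {"fingers":0,"offset":[5,0,-95],"roll":0},
    {"fingers":0,"offset":[5,0,-130],"roll":0},
    {"fingers":0,"offset":[5,0,-140],"roll":0},
    {"fingers":0,"offset":[5,0,-140],"roll":0},
    {"fingers":0,"offset":[5,0,-140],"roll":0},
  ],
)

```text
clock: 10.85
eef_pos: [0.6383, -0.1201, 0.2066]
orientation: [-1.303, -2.857, 0.0]
contact_force: [-0.5, 0.4, -1.6]
width: -0.0002
finger_force: 0.0
```

```bash
python3 - <<'E'
from h import *
import cv2
go([.6397,-.1205,.215],131.25)
w=env.snapshot("wrist");a=cv2.imread("pics/w5.png")
w=cv2.cvtColor(w,4)
for im in(a,w):
    y=cv2.inRange(im,(0,110,120),(90,255,255));y[:,:230]=0;y[:,340:]=0;y[260:]=0
    print(cv2.boundingRect(y))
c=env.camera_model("wrist");d=np.array([np.cos(np.radians(-48.85)),np.sin(np.radians(-48.85)),0]);o=np.array([.5806,-.0557,0])
x,yy,ww,h=cv2.boundingRect(y);print("pad edge",(ray("wrist",(x+ww/2,yy+h),.082)-o)@d)
E
```

```text
t 10.85 pos [ 0.6383 -0.1201  0.2066] yaw 130.94 off mm [-1.2  0.8 -8.4] roll -0.31 F [-0.53  0.39 -1.62] w -0.00017752540301336855
(247, 2, 91, 206)
(245, 3, 95, 211)
pad edge 0.09418519118287323
```

```bash
python3 -c "
from cell import env
print(env.close_job())"
```

```text
the job is handed in; nothing more can be done
None
```

The stop is back against the end of its travel, about 76 mm from where it started; I let the pad go, lifted the gripper clear, saw no specimen disturbed in the pictures, and handed the job in (no verdict was returned).

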